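# Sort the mixed-up wheel-nut sockets and lock one in

### The arm

A 7-joint arm with a two-finger parallel gripper is mounted at the origin on the work surface. World frame = base frame: x ahead of the robot, y to its left, z up, the work surface at z = 0. Lengths are in m, angles in rad, forces in N, time in s.
With the tool pointing down it reaches from about 0.4 to 0.85 m from the base axis. Payload 4.5 kg.
Tool frame: the origin (TCP) lies midway between the tips of the shut fingers; the grasp point (between the pads) lies 19 mm behind it; x points along the fingers, y is the direction in which the jaws open and shut, and the axes are right-handed (so a half turn about x gives the same grasp; the last joint's range is limited). The gripper opens to 88 mm and grips with 3 to 60 N. Pads are 18 mm wide; open, the fingers measure 123 mm over their backs; the gripper's body (75 mm by 187 mm) begins 45 mm behind the grasp point.
Start: joints at [1.191, 0.689, -0.195, 1.565, 0.157, 0.902, -0.215], TCP at [0.251, -0.572, 0.207] pointing down, gripper open.
Joint ranges: [-3.01, 3.01], [-0.46, 2.08], [-1.47, 1.51], [0.13, 2.56], [-1, 4.14], [0.04, 2.09], [-2.66, 2.66]. Speed limits (rad/s): [2.57, 2.57, 3.14, 3.14, 3.14, 3.14, 3.14].

### API

Orientations are given as a unit quaternion [x, y, z, w].
In Python, from plant import get_state, imaging, r gives the robot as it stands.
- The arm moves only by the tool send_rows, never from a script. Its arguments are lists of equal length, an entry for each row: "linear": the shift along the tool's x, y, z in m, a list of three; "twist": the turn about the tool's x in rad. In form: {"linear": [[tx, ty, tz], ...], "twist": [twist, ...]}. A call has 1 to 20 rows; each row shifts and turns the commanded pose from where the row before left it, along the tool's axes as they then stand; what a row does not reach is not made up. A row lasts 1/8 s, in which the tool goes at most 62.5 mm and 10.7 degrees, less where a joint would pass 70% of its speed; a pose out of reach is approached as far as the arm can. A call is refused whole if a number of a shift passes 0.0625 or a number of a turn 0.188, either way. A call with a gripper value outside its range is refused whole. "jaw" is the closure, from 0 (fully open) to 1 (shut), set as the call begins (left out, the last holds). The fingers move at their own pace and stop on an object; "newtons" is the grip in N (left out, the last holds). Time passes only in rows, so rows that do not move let the fingers close. It gives the time, the measured TCP pose, the force and the opening at its end, in the units of the state.
- get_state(): the state, without advancing time (a new reading comes with each control period).
- imaging.snapshot(name): name is "side" or "top"; returns a dict with "frame" (420x560x3 uint8, red, green, blue), "fovy" (degrees; the focal length in pixels is half the picture's height over the tangent of half this angle, whatever the lens; pixels are square), "cx", "cy" (the principal point, pixels), "rvec" (rotation vector, rad) and "tvec" (3), from world to camera coordinates, as OpenCV has them. Camera axes: x right, y down, z forward; pixel columns grow to the right and rows downward; lengths in m; the calibration is good to about 2 mm. A picture is of the moment at which its call begins. There is no depth.
- r.finish_job(): hands the job in, once; it reports no verdict.
The state is a dict: "clock": time; "q": joint angles; "qd": joint speeds; "joint_torque": joint torques, N m; "tool_pos": TCP position; "eef_rot": TCP orientation; "contact_force": force on the tool from outside, world axes, zero at the start; "moment": the same for the moment, N m; "opening": opening from 0.0 (shut) to 1.0 (fully open).
Only numpy, scipy, OpenCV 4.12 (cv2) and the standard library are available. Lean on these libraries where they do the work, as an engineer would, in place of code of your own. Each camera call takes 0.05 s, during which the arm holds its last target. There are 200 camera calls.

### The job

The three coloured wheel-nut sockets on the tool chest stand in the wrong holders. Swap them round so that each stands upright in the pocket of the holder of its own colour, parking one in the empty grey tray on the way; then the grey tray is empty again. The red holder has a sprung floor: once the red socket (and nothing else) stands in it, press it down until the latch catches and it stays down. Set the sockets down, do not drop them or knock them over, and leave the grease jar and the wrench alone.

Things in the scene. Friction and masses are not known exactly. Their poses are not given: they have to be found in the camera images.
- red_socket: loose wheel-nut impact socket, upright cylinder 36 mm across and 80 mm tall, about 300 g, dark steel foot (lowest 16 mm) and red plastic sleeve above, black hexagon opening in the top; origin at the centre of its underside, z up along its axis. Grip it anywhere round the sleeve; 50 mm above its underside is good, where the fingertips stay clear of every block's rim
- blue_socket: loose wheel-nut impact socket, upright cylinder 32 mm across and 80 mm tall, about 260 g, dark steel foot (lowest 16 mm) and blue plastic sleeve above, black hexagon opening in the top; origin at the centre of its underside, z up along its axis. Grip it anywhere round the sleeve; 50 mm above its underside is good, where the fingertips stay clear of every block's rim
- yellow_socket: loose wheel-nut impact socket, upright cylinder 34 mm across and 80 mm tall, about 280 g, dark steel foot (lowest 16 mm) and yellow plastic sleeve above, black hexagon opening in the top; origin at the centre of its underside, z up along its axis. Grip it anywhere round the sleeve; 50 mm above its underside is good, where the fingertips stay clear of every block's rim
- red_lock: fixed red steel holder block, 90 x 90 mm, 34 mm high, four steel screw heads on its corners, round pocket 58 mm across in its middle with a sprung aluminium pad as floor: the pad's top is 28 mm above the table when up and 16 mm when latched down; origin at the centre of its underside, z up, x and y along its sides
- blue_tray: fixed blue plastic tray block, 86 x 86 mm, 14 mm high, with one round flat pocket 58 mm across in its middle, pocket floor 4 mm above the table; the blue socket belongs here; origin at the centre of its underside, z up, x and y along its sides
- yellow_tray: fixed yellow plastic tray block, 86 x 86 mm, 14 mm high, with one round flat pocket 58 mm across in its middle, pocket floor 4 mm above the table; the yellow socket belongs here; origin at the centre of its underside, z up, x and y along its sides
- grey_tray: fixed grey plastic tray block, 86 x 86 mm, 14 mm high, with one round flat pocket 58 mm across in its middle, pocket floor 4 mm above the table; the free parking place, empty at the start and at the end; origin at the centre of its underside, z up, x and y along its sides
- lock_pad (a joint): how far the sprung pad of the red holder is pressed down, in m: 0 up (at every start), 0.012 latched. It resists with about 5 N, rising to a peak of about 15 N some 4 mm down; past about 7 mm the latch gives way and snaps it down to 12 mm, where it stays when released. A socket's own weight does not press it down; push on the socket (held in the fingers, or on its top)
- grease_jar: bystander: loose green jar with a white cap, 64 mm across, 50 mm tall, beyond the holders; origin at the centre of its underside
- wrench: bystander: loose steel wrench, 190 mm long, lying flat beyond the holders; its own x runs along its length, origin near its middle on its underside
Things that resemble listed ones, but are neither listed nor needed, are in the scene too. Of the things that look like the red_lock, take the one that is farthest to the robot's right at the start. There is more than one size of the red_socket; the job needs the larger.

How it is judged:
By the outcome, as a careful person would: the job done as asked, in the order asked, and still so for the second after the job is handed in, with the robot touching nothing.
It also fails if it takes over 122 s, if anything falls off the work surface, if the arm or the gripper's body presses on something with over 40 N, if the wrist force passes 120 N, or if a joint passes its speed limit or range.

## Working session

There is one attempt and no reset: what is moved stays moved. The work goes in short steps, Python scripts to look and compute and a tool call to move; the robot and the scene stay as the last step left them, time stands still between calls to the robot, and variables do not carry over. Pictures are saved under pics/ and viewed, and the job is handed in when it is done.

Besides the shell and the picture viewer there is one more tool, called after "Call:" as name([rows], argument=value, ...), one row to a line, values as JSON. send_rows: Moves the arm, as the interface text tells. Its arguments: {"type":"object","properties":{"linear":{"type":"array","items":{"type":"array","items":{"type":"number"}}},"twist":{"type":"array","items":{"type":"number"}},"jaw":{"type":"number"},"newtons":{"type":"number"}},"required":["linear","twist"]}

```bash
mkdir -p pics; cat > h.py <<'E'
import numpy as np, cv2
from plant import get_state, imaging, r
def cam(s):
    R,_=cv2.Rodrigues(np.array(s["rvec"],float)); f=210/np.tan(np.radians(s["fovy"])/2)
    return R,np.array(s["tvec"],float).ravel(),f,s["cx"],s["cy"]
def px2w(s,u,v,z):
    R,t,f,cx,cy=cam(s); d=R.T@np.array([(u-cx)/f,(v-cy)/f,1]); c=-R.T@t
    return c+d*(z-c[2])/d[2]
def w2px(s,p):
    R,t,f,cx,cy=cam(s); q=R@np.array(p,float)+t; return f*q[0]/q[2]+cx,f*q[1]/q[2]+cy
def save(s,n,crop=None,k=1):
    im=s["frame"][:,:,::-1]
    if crop: u0,v0,u1,v1=crop; im=im[v0:v1,u0:u1]
    cv2.imwrite("pics/"+n+".png",cv2.resize(im,None,fx=k,fy=k,interpolation=cv2.INTER_CUBIC))
E
python3 - <<'E'
from h import *
for n in ("top","side"):
    s=imaging.snapshot(n); save(s,n+"0",k=1.42); print(n,{k:v for k,v in s.items() if k!="frame"})
    R,t,*_=cam(s); print(-R.T@t)
print(get_state())
E
```

```text
top {'fovy': 51.74333604051393, 'cx': 283.73891715187693, 'cy': 200.0726699532296, 'rvec': array([ 2.12596727, -2.15699159,  0.10957235]), 'tvec': array([0.10315291, 0.60207706, 0.8842885 ])}
[0.4838171  0.06999286 0.95714443]
side {'fovy': 54.547324486952974, 'cx': 276.4352894281946, 'cy': 204.47895486684791, 'rvec': array([ 0.91927502, -2.30712203,  1.29253367]), 'tvec': array([0.5109476 , 0.23823558, 0.67092165])}
[0.07985704 0.67969427 0.5473555 ]
{'clock': 0.1, 'q': array([ 1.19079373,  0.68987851, -0.19455612,  1.56624547,  0.15728847,
        0.90249169, -0.21508594]), 'qd': array([-0.00040447, -0.00250864, -0.00041377, -0.00242604,  0.00084835,
       -0.00241774,  0.00172567]), 'joint_torque': array([-2.64261282e-03, -5.28498137e+01, -1.27130225e+00, -1.53835934e+01,
       -5.25928871e-02,  2.03582043e-03,  2.33190883e-05]), 'tool_pos': array([ 0.25103765, -0.57169064,  0.20650321]), 'eef_rot': array([-0.69186828, -0.14585554,  0.69216649, -0.14474112]), 'contact_force': array([-0.13357606, -0.54700062, -0.59787008]), 'moment': array([-0.00105041, -0.03431469, -0.01814007]), 'opening': 1.002702798541134}
```

View pics/top0.png

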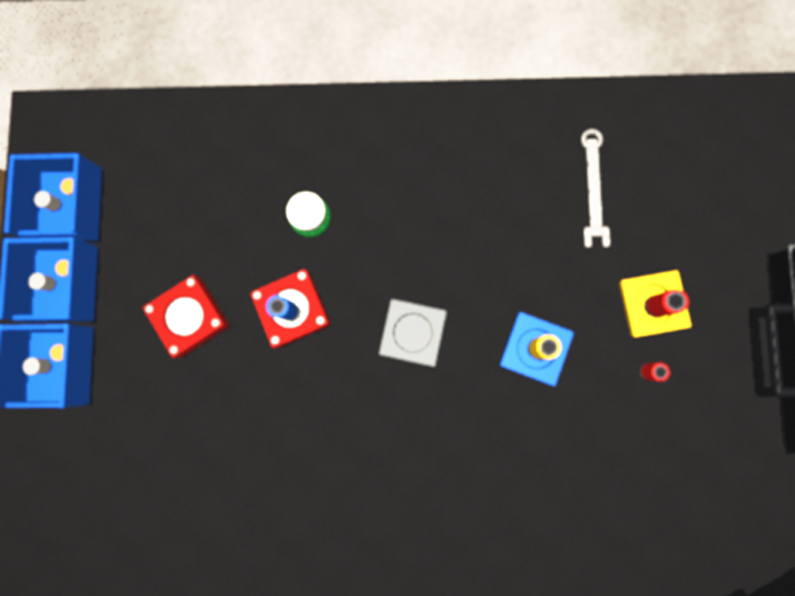

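View pics/side0.png

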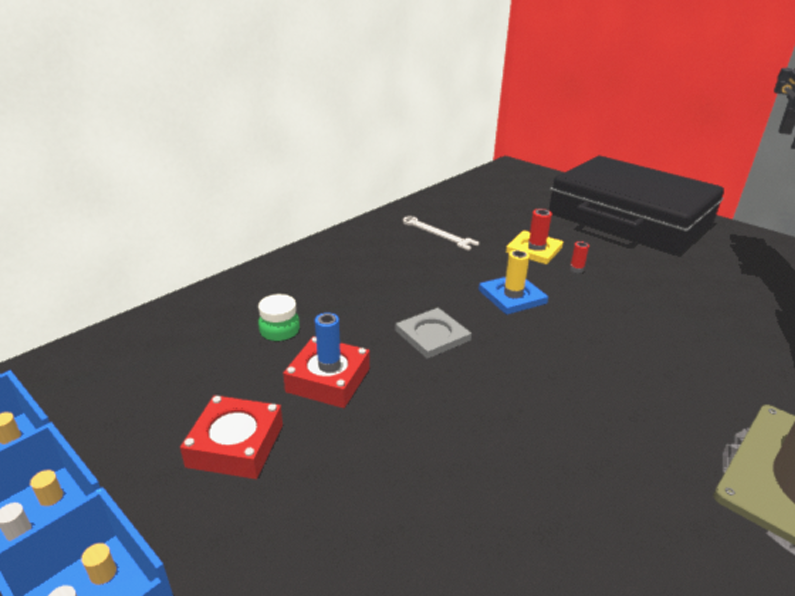

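Top view (in 560-px pixels = shown/1.42). 
- **Red lock:** candidates are at about (204,217) with the blue socket and (130,223) empty. The robot's right is -y, which is image right, so I take (204,217).
- **Red socket:** candidates are at (475,211), in the yellow tray, and (462,262), smaller and loose on the table. I take the one in the yellow tray.
- **Yellow and blue:** the yellow socket is in the blue tray at (384,244). The bins on the left hold only other yellow and white bits.

Next I'll check this in a close crop and measure.

```bash
python3 - <<'E'
from h import *
s=imaging.snapshot("top"); save(s,"crop0",(170,170,510,290),2.3)
hsv=cv2.cvtColor(s["frame"],cv2.COLOR_RGB2HSV)
H,S,V=cv2.split(hsv)
def blobs(m,name,z,lo=60):
    m=cv2.morphologyEx(m.astype(np.uint8),cv2.MORPH_OPEN,np.ones((3,3)))
    cs,_=cv2.findContours(m,cv2.RETR_EXTERNAL,cv2.CHAIN_APPROX_NONE)
    for c in cs:
        a=cv2.contourArea(c)
        if a<lo or c[:,0,0].max()<95 or c[:,0,1].min()<100: continue
        (u,v),(w,h),an=cv2.minAreaRect(c)
        b=cv2.boxPoints(((u,v),(w,h),an)); P=np.array([px2w(s,*q,z)[:2] for q in b])
        e=P[1]-P[0]
        print(name,np.round((u,v,a),1),np.round(P.mean(0),4),"size",np.round([np.linalg.norm(P[1]-P[0]),np.linalg.norm(P[2]-P[1])],3),"ang",round(np.degrees(np.arctan2(e[1],e[0]))%90,1))
red=((H<8)|(H>172))&(S>150)&(V>60)
blue=(H>95)&(H<125)&(S>120)&(V>60); yel=(H>20)&(H<35)&(S>120)&(V>70)
grey=(S<60)&(V>110)
blobs(red,"red",.034);blobs(blue,"blue",.014);blobs(yel,"yel",.014);blobs(grey,"grey",.014);blobs(grey,"pad/grey z28",.028)
E
```

```text
red [457.5 261.5  96.5] [ 0.4691 -0.2667] size [0.023 0.027] ang 89.3
red [464.  214.5 154. ] [ 0.5674 -0.2866] size [0.034 0.028] ang 89.1
red [ 130.1  222.7 1861.5] [0.5609 0.4268] size [0.101 0.102] ang 31.1
red [ 203.7  216.9 1676. ] [0.5709 0.2674] size [0.097 0.098] ang 22.6
blue [ 377.7  245.4 1767. ] [ 0.5056 -0.1062] size [0.093 0.093] ang 68.2
blue [203.8 218.6  79.5] [0.5688 0.2713] size [0.026 0.021] ang 72.1
yel [377.3 244.8  73. ] [ 0.5065 -0.1052] size [0.019 0.028] ang 4.4
yel [ 461.   213.5 1313.5] [ 0.5718 -0.288 ] size [0.098 0.093] ang 9.8
grey [ 290.3  233.8 1616. ] [0.533 0.082] size [0.09 0.09] ang 77.2
grey [129.5 222.5 508.5] [0.5628 0.4359] size [0.056 0.055] ang 89.1
grey [205.6 217.2 271. ] [0.572  0.2673] size [0.059 0.049] ang 77.5
grey [214.5 147.5 587. ] [0.7285 0.249 ] size [0.061 0.062] ang 88.8
pad/grey z28 [ 290.3  233.8 1616. ] [0.5323 0.0818] size [0.089 0.089] ang 77.2
pad/grey z28 [129.5 222.5 508.5] [0.5616 0.4305] size [0.055 0.054] ang 89.1
pad/grey z28 [205.6 217.2 271. ] [0.5707 0.2643] size [0.058 0.048] ang 77.5
pad/grey z28 [214.5 147.5 587. ] [0.7249 0.2463] size [0.06  0.061] ang 88.8
```

View pics/crop0.png

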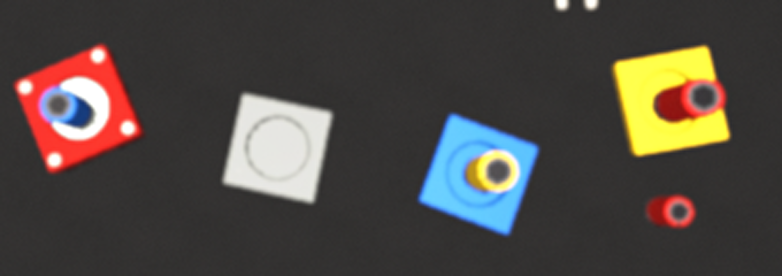

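Crop confirms it: the large red socket is in the yellow tray at crop (703,97), and the small decoy is at (679,212). Blue is in the red lock at (58,104) and yellow is in the blue tray at (498,172). Next I'll cross-check the socket tops in both views.

```bash
python3 - <<'E'
from h import *
t=imaging.snapshot("top"); d=imaging.snapshot("side")
save(d,"sidecrop",(190,120,440,290),3.2)
for n,z,a,b in (("blue",.108,(195.2,215.2),(230.3,224)),("yellow",.084,(386.5,244.8),(365.5,179.6)),("red",.084,(475.7,212.2),(381,150))):
    print(n,px2w(t,*a,z).round(4),px2w(d,*b,z).round(4))
print("decoy",px2w(t,465,262,.06).round(3))
for n,z,a,b in (("grey pocket",.014,(290.5,234),(433/1.42,328/1.42)),("wronglock",.034,(129.5,222.5),(233/1.42,428/1.42))):
    print(n,px2w(t,*a,z).round(4),px2w(d,*b,z).round(4))
# overlay: socket-top prediction rings, tray pockets
from scipy.spatial.transform import Rotation as Ro
print(Ro.from_quat(get_state()["eef_rot"]).as_matrix().round(3))
E
```

```text
blue [0.5673 0.2684 0.108 ] [0.5692 0.269  0.108 ]
yellow [ 0.5046 -0.1106  0.084 ] [ 0.5047 -0.1055  0.084 ]
red [ 0.5671 -0.2908  0.084 ] [ 0.5682 -0.2852  0.084 ]
decoy [ 0.468 -0.272  0.06 ]
grey pocket [0.5323 0.0814 0.014 ] [0.5336 0.0825 0.014 ]
wronglock [0.561  0.4282 0.034 ] [0.5578 0.4343 0.034 ]
[[-0.     0.402 -0.916]
 [ 0.001 -0.916 -0.402]
 [-1.    -0.001  0.   ]]
```

View pics/sidecrop.png

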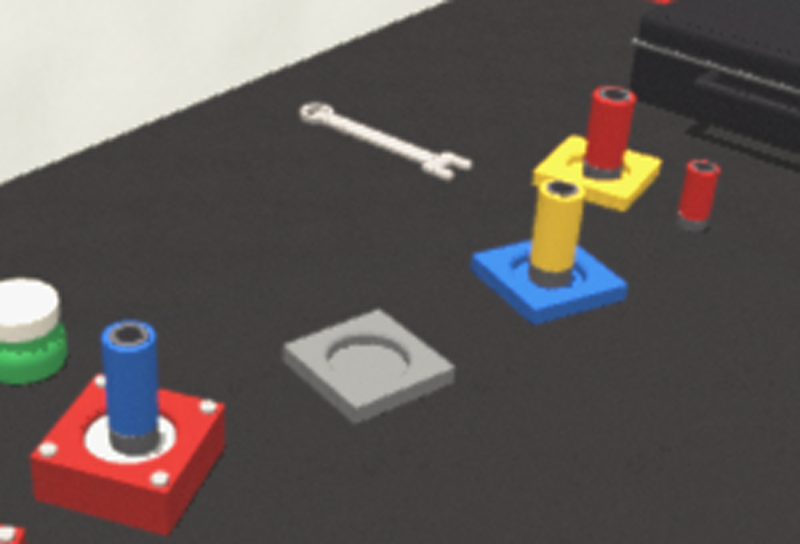

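Call:
send_rows([
  [0,0,0],
  [0,0,0],
  [0,0,0],
  [0,-0.02,-0.01],
  [0,-0.0385,-0.0211],
  [0,-0.0385,-0.0211],
  [0,-0.0385,-0.0211],
  [0,-0.0385,-0.0211],
  [0,-0.0385,-0.0211],
  [0,-0.0385,-0.0211],
  [0,-0.0385,-0.0211],
  [0,-0.0385,-0.0211],
  [0,-0.0385,-0.0211],
  [0,-0.0385,-0.0211],
  [0,-0.0385,-0.0211],
  [0,-0.0205,-0.0115],
  [0,0,0],
  [0,0,0],
], twist=[0.138,0.138,0.138,0,0,0,0,0,0,0,0,0,0,0,0,0,0,0], jaw=0, newtons=25)

```text
clock: 2.5
tool_pos: [0.5042, -0.1098, 0.2071]
eef_rot: [-0.707, 0.001, 0.707, 0.0]
contact_force: [-0.9, -0.2, 0.1]
opening: 1.0
```

Call:
send_rows([
  [0.02,0,0],
  [0.03,0,0],
  [0.03,0,0],
  [0.022,0,0],
  [0,0,0],
  [0,0,0],
], twist=[0,0,0,0,0,0])

```text
clock: 3.25
tool_pos: [0.5052, -0.1095, 0.106]
eef_rot: [0.707, -0.001, -0.707, -0.0]
contact_force: [0.1, -0.5, 1.8]
opening: 1.0
```

```bash
cat > look.py <<'E'
import sys; from h import *
n=sys.argv[1]; st=get_state(); p=st["tool_pos"]
out=[]
for c in ("top","side"):
    s=imaging.snapshot(c); u,v=map(int,w2px(s,p)); u0=min(max(u-90,0),380); v0=min(max(v-100,0),220)
    im=s["frame"][v0:v0+200,u0:u0+180,::-1].copy(); print(c,"crop origin",u0,v0,"scale 2.2")
    out.append(cv2.resize(im,None,fx=2.2,fy=2.2,interpolation=cv2.INTER_CUBIC))
cv2.imwrite(f"pics/{n}.png",np.hstack(out)); print(p.round(4),st["contact_force"].round(1),st["opening"])
E
python3 look.py l1
```

```text
top crop origin 298 144 scale 2.2
side crop origin 277 70 scale 2.2
[ 0.5052 -0.1095  0.106 ] [ 0.1 -0.5  1.8] 0.9998142252291994
```

View pics/l1.png

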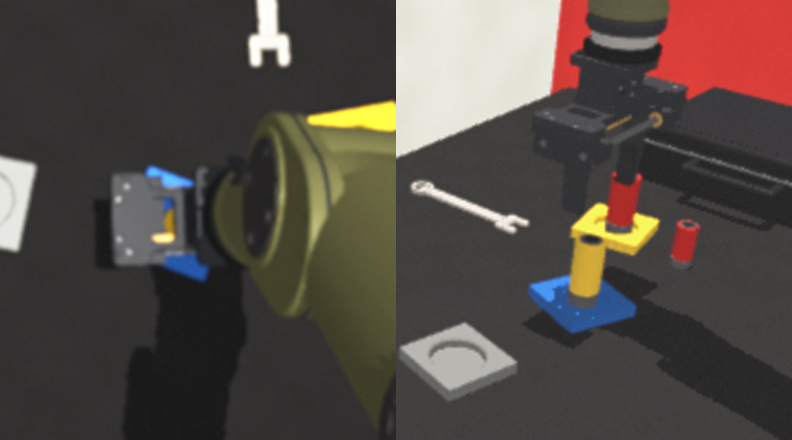

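Call:
send_rows([
  [0.015,0,0],
  [0.02,0,0],
  [0.02,0,0],
  [0.016,0,0],
  [0,0,0],
  [0,0,0],
], twist=[0,0,0,0,0,0])

```text
clock: 4.1
tool_pos: [0.5053, -0.1084, 0.0345]
eef_rot: [0.707, -0.0, -0.707, 0.0]
contact_force: [0.7, -0.2, -0.4]
opening: 0.999
```

Call:
send_rows([
  [0,0,0],
  [0,0,0],
  [0,0,0],
  [0,0,0],
  [0,0,0],
  [0,0,0],
  [0,0,0],
  [0,0,0],
  [0,0,0],
  [0,0,0],
], twist=[0,0,0,0,0,0,0,0,0,0], jaw=1, newtons=25)

```text
clock: 5.35
tool_pos: [0.5051, -0.1084, 0.0342]
eef_rot: [0.707, -0.0, -0.707, -0.0]
contact_force: [-0.6, -0.7, -0.1]
opening: 0.377
```

Call:
send_rows([
  [-0.01,0,0],
  [-0.02,0,0],
  [-0.025,0,0],
  [-0.025,0,0],
  [-0.02,0,0],
  [0,0,0],
  [0,0,0],
], twist=[0,0,0,0,0,0,0])

```text
clock: 6.22
tool_pos: [0.5044, -0.1081, 0.1338]
eef_rot: [-0.707, -0.0, 0.707, 0.0]
contact_force: [0.5, 0.3, -2.1]
opening: 0.378
```

```bash
python3 look.py l2
```

```text
top crop origin 300 144 scale 2.2
side crop origin 279 60 scale 2.2
[ 0.5044 -0.1081  0.1338] [ 0.5  0.3 -2.1] 0.3776242033383032
```

View pics/l2.png

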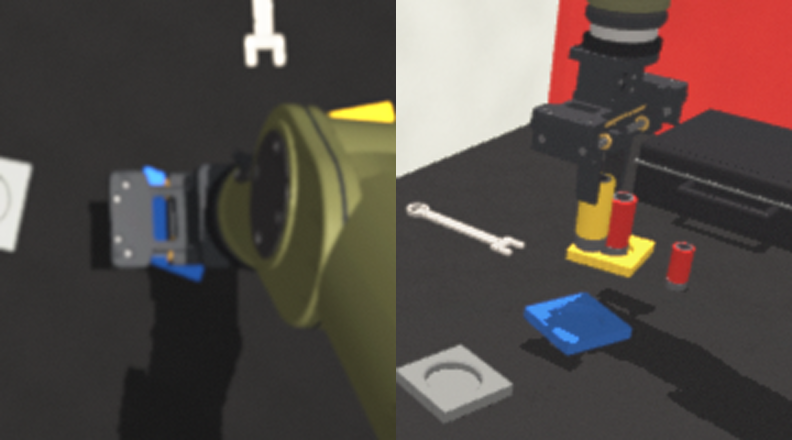

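Call:
send_rows([
  [0,-0.015,-0.002],
  [0,-0.025,-0.004],
  [0,-0.03,-0.0046],
  [0,-0.035,-0.005],
  [0,-0.03,-0.005],
  [0,-0.03,-0.004],
  [0,-0.02,-0.003],
  [0,-0.005,-0.001],
  [0,0,0],
  [0,0,0],
], twist=[0,0,0,0,0,0,0,0,0,0])

```text
clock: 7.58
tool_pos: [0.5334, 0.0804, 0.1341]
eef_rot: [-0.707, 0.001, 0.707, 0.0]
contact_force: [-0.2, 0.9, -1.7]
opening: 0.379
```

Call:
send_rows([
  [0.015,0,0],
  [0.025,0,0],
  [0.025,0,0],
  [0.015,0,0],
  [0.008,0,0],
  [0.005,0,0],
  [0.003,0,0],
  [0,0,0],
  [0,0,0],
], twist=[0,0,0,0,0,0,0,0,0])

```text
clock: 8.7
tool_pos: [0.534, 0.0817, 0.0386]
eef_rot: [0.707, -0.0, -0.707, -0.0]
contact_force: [0.0, -0.2, -2.6]
opening: 0.376
```

```bash
python3 look.py l3
```

```text
top crop origin 200 132 scale 2.2
side crop origin 215 121 scale 2.2
[0.534  0.0817 0.0386] [ 0.  -0.2 -2.6] 0.37616385590653323
```

View pics/l3.png

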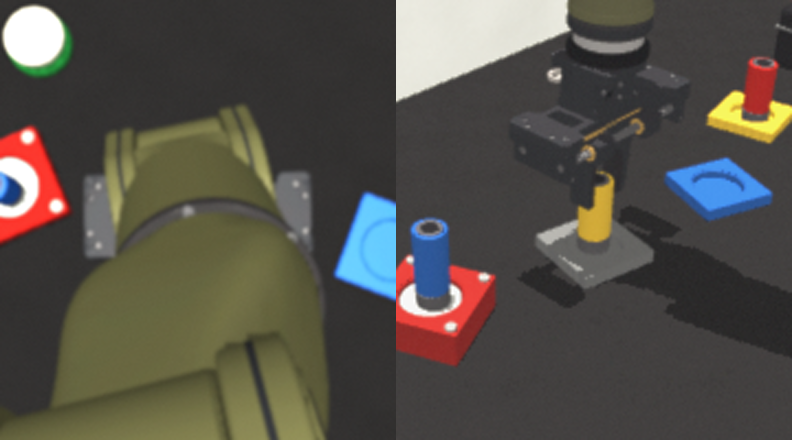

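Yellow is centred over the grey pocket (side crop (596,240)) and hovers about 4 mm up, so I lower it and release.

Call:
send_rows([
  [0.002,0,0],
  [0.002,0,0],
  [0.001,0,0],
  [0,0,0],
  [0,0,0],
], twist=[0,0,0,0,0])

```text
clock: 9.43
tool_pos: [0.5342, 0.0816, 0.0341]
eef_rot: [0.708, -0.0, -0.707, -0.0]
contact_force: [-0.3, -0.5, 7.5]
opening: 0.377
```

Call:
send_rows([
  [0,0,0],
  [0,0,0],
  [0,0,0],
  [0,0,0],
  [0,0,0],
  [0,0,0],
  [0,0,0],
  [-0.01,0,0],
  [-0.02,0,0],
  [-0.03,0,0],
  [-0.03,0,0],
  [-0.03,0,0],
  [-0.015,0,0],
  [0,0,0],
], twist=[0,0,0,0,0,0,0,0,0,0,0,0,0,0], jaw=0)

```text
clock: 11.18
tool_pos: [0.5342, 0.0818, 0.1691]
eef_rot: [0.708, 0.0, -0.706, -0.0]
contact_force: [-1.1, 0.4, -0.4]
opening: 0.999
```

Call:
send_rows([
  [0,-0.017,-0.003],
  [0,-0.03,-0.006],
  [0,-0.04,-0.007],
  [0,-0.04,-0.007],
  [0,-0.03,-0.006],
  [0,-0.02,-0.004],
  [0,-0.01,-0.001],
  [0,0,0],
  [0.02,0,0],
  [0.02,0,0],
  [0.01,0,0],
  [0,0,0],
  [0,0,0],
], twist=[0,0,0,0,0,0,0,0,0,0,0,0,0])

```text
clock: 12.8
tool_pos: [0.5683, 0.2685, 0.1189]
eef_rot: [0.708, -0.0, -0.707, -0.0]
contact_force: [0.2, 0.4, 0.4]
opening: 1.004
```

```bash
python3 look.py l4
```

```text
top crop origin 103 114 scale 2.2
side crop origin 140 119 scale 2.2
[0.5683 0.2685 0.1189] [0.2 0.4 0.4] 1.0036062152583158
```

View pics/l4.png

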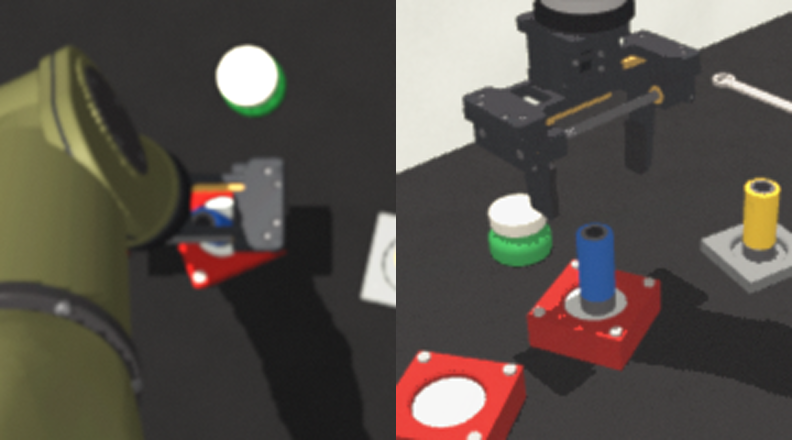

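Yellow stands upright in grey (side crop (763,185)→(760,250)). The jaw straddles blue (596,231) centrally, so I grasp blue.

Call:
send_rows([
  [0.015,0,0],
  [0.02,0,0],
  [0.015,0,0],
  [0.01,0,0],
  [0,0,0],
  [0,0,0],
], twist=[0,0,0,0,0,0])

```text
clock: 13.65
tool_pos: [0.5681, 0.2688, 0.0586]
eef_rot: [0.707, 0.0, -0.707, -0.0]
contact_force: [-0.2, -0.2, 0.1]
opening: 1.0
```

Call:
send_rows([
  [0,0,0],
  [0,0,0],
  [0,0,0],
  [0,0,0],
  [0,0,0],
  [0,0,0],
  [0,0,0],
  [0,0,0],
  [0,0,0],
  [0,0,0],
], twist=[0,0,0,0,0,0,0,0,0,0], jaw=1)

```text
clock: 14.9
tool_pos: [0.5677, 0.2688, 0.0582]
eef_rot: [0.707, -0.0, -0.707, -0.0]
contact_force: [0.5, 0.3, -0.3]
opening: 0.354
```

Call:
send_rows([
  [-0.01,0,0],
  [-0.02,0,0],
  [-0.025,0,0],
  [-0.025,0,0],
  [-0.02,0,0],
  [0,0,0],
  [0,0,0],
], twist=[0,0,0,0,0,0,0])

```text
clock: 15.78
tool_pos: [0.5669, 0.2682, 0.1574]
eef_rot: [-0.707, 0.0, 0.708, -0.0]
contact_force: [-0.1, -0.3, -3.2]
opening: 0.351
```

Call:
send_rows([
  [0,0.014,0.002],
  [0,0.025,0.004],
  [0,0.035,0.006],
  [0,0.04,0.007],
  [0,0.04,0.007],
  [0,0.04,0.007],
  [0,0.04,0.007],
  [0,0.04,0.006],
  [0,0.035,0.006],
  [0,0.03,0.005],
  [0,0.02,0.003],
  [0,0.01,0.002],
  [0,0.005,0],
  [0,0,0],
  [0,0,0],
], twist=[0,0,0,0,0,0,0,0,0,0,0,0,0,0,0])

```text
clock: 17.65
tool_pos: [0.5058, -0.1042, 0.1581]
eef_rot: [0.707, 0.001, -0.707, 0.0]
contact_force: [-0.5, 0.0, -3.0]
opening: 0.357
```

Call:
send_rows([
  [0.015,0,0],
  [0.025,0,0],
  [0.025,0,0],
  [0.025,0,0],
  [0.015,0,0],
  [0.008,0,0],
  [0.005,0,0],
  [0,0,0],
  [0,0,0],
], twist=[0,0,0,0,0,0,0,0,0])

```text
clock: 18.77
tool_pos: [0.506, -0.1054, 0.0407]
eef_rot: [0.707, -0.0, -0.707, -0.0]
contact_force: [-0.6, 0.7, -2.7]
opening: 0.356
```

```bash
python3 look.py l5
```

```text
top crop origin 289 144 scale 2.2
side crop origin 272 94 scale 2.2
[ 0.506  -0.1054  0.0407] [-0.6  0.7 -2.7] 0.35582767764996903
```

View pics/l5.png

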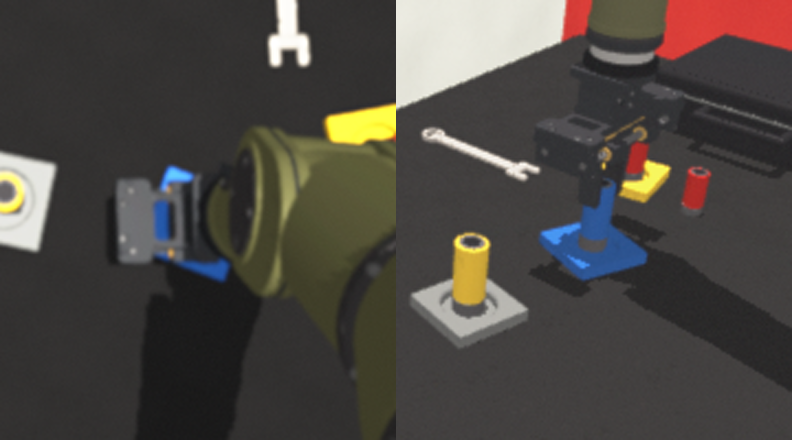

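Blue is over the blue pocket's centre (side crop (593,245)), so I lower it and release.

Call:
send_rows([
  [0.003,0,0],
  [0.002,0,0],
  [0.0015,0,0],
  [0.0005,0,0],
  [0,0,0],
  [0,0,0],
], twist=[0,0,0,0,0,0])

```text
clock: 19.62
tool_pos: [0.506, -0.1053, 0.0341]
eef_rot: [0.707, -0.0, -0.707, -0.0]
contact_force: [-0.6, 1.9, 6.8]
opening: 0.352
```

Call:
send_rows([
  [0,0,0],
  [0,0,0],
  [0,0,0],
  [0,0,0],
  [0,0,0],
  [0,0,0],
  [0,0,0],
  [-0.01,0,0],
  [-0.02,0,0],
  [-0.03,0,0],
  [-0.03,0,0],
  [-0.02,0,0],
  [-0.01,0,0],
  [0,0,0],
], twist=[0,0,0,0,0,0,0,0,0,0,0,0,0,0], jaw=0)

```text
clock: 21.38
tool_pos: [0.5059, -0.1054, 0.1538]
eef_rot: [0.708, -0.0, -0.707, -0.0]
contact_force: [-0.4, 0.2, -0.2]
opening: 1.005
```

Call:
send_rows([
  [0,0.015,-0.005],
  [0,0.03,-0.01],
  [0,0.04,-0.014],
  [0,0.04,-0.014],
  [0,0.03,-0.01],
  [0,0.02,-0.007],
  [0,0.0075,-0.002],
  [0,0,0],
  [0.02,0,0],
  [0.02,0,0],
  [0.012,0,0],
  [0,0,0],
  [0,0,0],
], twist=[0,0,0,0,0,0,0,0,0,0,0,0,0])

```text
clock: 23.0
tool_pos: [0.5681, -0.2878, 0.1019]
eef_rot: [0.707, -0.0, -0.707, 0.0]
contact_force: [-0.4, 0.0, -0.1]
opening: 1.002
```

```bash
python3 look.py l6
```

```text
top crop origin 380 110 scale 2.2
side crop origin 292 43 scale 2.2
[ 0.5681 -0.2878  0.1019] [-0.4  0.  -0.1] 1.0017681654616224
```

View pics/l6.png

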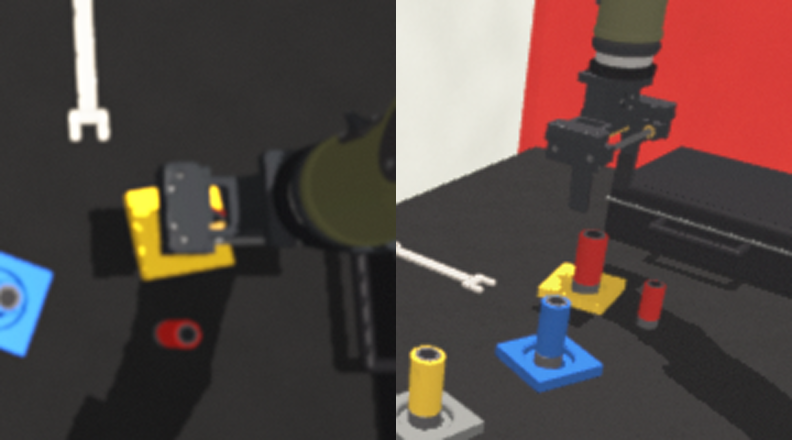

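Jaw straddles red (side crop (591,235)), and blue and yellow stand upright in their pockets. The case at the right is clear of the gripper body, so I grasp red.

Call:
send_rows([
  [0.015,0,0],
  [0.02,0,0],
  [0.02,0,0],
  [0.012,0,0],
  [0,0,0],
  [0,0,0],
], twist=[0,0,0,0,0,0])

```text
clock: 23.85
tool_pos: [0.5681, -0.2881, 0.0347]
eef_rot: [0.707, -0.0, -0.707, 0.0]
contact_force: [-0.1, 0.7, 0.6]
opening: 1.002
```

Call:
send_rows([
  [0,0,0],
  [0,0,0],
  [0,0,0],
  [0,0,0],
  [0,0,0],
  [0,0,0],
  [0,0,0],
  [0,0,0],
  [0,0,0],
  [0,0,0],
], twist=[0,0,0,0,0,0,0,0,0,0], jaw=1, newtons=40)

```text
clock: 25.1
tool_pos: [0.5677, -0.2881, 0.0343]
eef_rot: [0.707, -0.0, -0.707, 0.0]
contact_force: [0.2, -1.0, 1.4]
opening: 0.399
```

Call:
send_rows([
  [-0.01,0,0],
  [-0.02,0,0],
  [-0.03,0,0],
  [-0.03,0,0],
  [-0.025,0,0],
  [-0.01,0,0],
  [0,0,0],
  [0,0,0],
], twist=[0,0,0,0,0,0,0,0])

```text
clock: 26.1
tool_pos: [0.5668, -0.2873, 0.1583]
eef_rot: [-0.706, -0.0, 0.708, 0.0]
contact_force: [-0.1, -0.4, -2.8]
opening: 0.396
```

Call:
send_rows([
  [0,-0.015,-0.0035],
  [0,-0.03,0],
  [0,-0.045,0],
  [0,-0.045,0],
  [0,-0.045,0],
  [0,-0.045,0],
  [0,-0.045,0],
  [0,-0.045,0],
  [0,-0.045,0],
  [0,-0.045,0],
  [0,-0.045,0],
  [0,-0.045,0],
  [0,-0.035,0],
  [0,-0.02,0],
  [0,-0.004,0],
  [0,0,0],
  [0,0,0],
], twist=[0,0,0,0,0,0,0,0,0,0,0,0,0,0,0,0,0])

```text
clock: 28.22
tool_pos: [0.5716, 0.2638, 0.1592]
eef_rot: [0.707, -0.002, -0.707, -0.001]
contact_force: [0.9, 0.2, -1.6]
opening: 0.394
```

Call:
send_rows([
  [0.015,0,0],
  [0.025,0,0],
  [0.025,0,0],
  [0.015,0,0],
  [0.008,0,0],
  [0,0,0],
  [0,0,0],
], twist=[0,0,0,0,0,0,0])

```text
clock: 29.1
tool_pos: [0.5719, 0.2664, 0.072]
eef_rot: [0.708, 0.0, -0.707, -0.0]
contact_force: [-0.2, 0.1, -1.3]
opening: 0.396
```

```bash
python3 look.py l7
```

```text
top crop origin 110 114 scale 2.2
side crop origin 141 138 scale 2.2
[0.5719 0.2664 0.072 ] [-0.2  0.1 -1.3] 0.39600699373679815
```

View pics/l7.png

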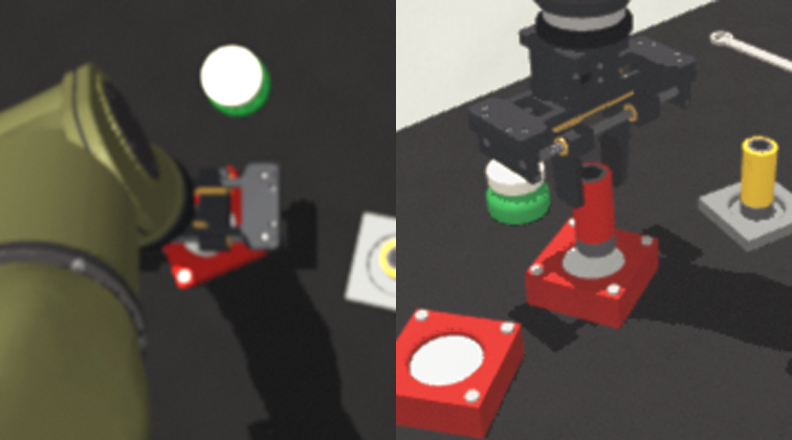

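Red is over the pad centre (side crop pad at (593,262)), so I set it down and press while still gripping.

Call:
send_rows([
  [0.006,0,0],
  [0.004,0,0],
  [0.002,0,0],
  [0.002,0,0],
  [0,0,0],
  [0,0,0],
], twist=[0,0,0,0,0,0])

```text
clock: 29.95
tool_pos: [0.5713, 0.2661, 0.0575]
eef_rot: [0.707, -0.0, -0.707, -0.0]
contact_force: [-1.4, -0.1, 0.5]
opening: 0.394
```

Call:
send_rows([
  [0.002,0,0],
  [0.002,0,0],
  [0.002,0,0],
  [0.002,0,0],
  [0.002,0,0],
  [0.0015,0,0],
  [0,0,0],
  [0,0,0],
  [0,0,0],
], twist=[0,0,0,0,0,0,0,0,0])

```text
clock: 31.08
tool_pos: [0.5716, 0.2662, 0.0461]
eef_rot: [0.707, -0.0, -0.707, -0.0]
contact_force: [-1.5, -1.2, 6.5]
opening: 0.396
```

Call:
send_rows([
  [0.001,0,0],
  [0.0005,0,0],
  [0,0,0],
  [0,0,0],
], twist=[0,0,0,0])

```text
clock: 31.58
tool_pos: [0.5721, 0.2662, 0.046]
eef_rot: [0.708, -0.0, -0.706, -0.0]
contact_force: [-2.3, -1.9, 14.6]
opening: 0.396
```

Call:
send_rows([
  [0,0,0],
  [0,0,0],
  [0,0,0],
  [0,0,0],
  [0,0,0],
  [0,0,0],
  [0,0,0],
  [-0.01,0,0],
  [-0.02,0,0],
  [-0.03,0,0],
  [-0.03,0,0],
  [-0.025,0,0],
  [-0.01,0,0],
  [0,0,0],
], twist=[0,0,0,0,0,0,0,0,0,0,0,0,0,0], jaw=0)

```text
clock: 33.33
tool_pos: [0.5716, 0.2664, 0.1702]
eef_rot: [0.708, 0.0, -0.707, -0.0]
contact_force: [-0.2, 0.4, 0.3]
opening: 1.0
```

```bash
python3 look.py l8
```

```text
top crop origin 98 109 scale 2.2
side crop origin 139 94 scale 2.2
[0.5716 0.2664 0.1702] [-0.2  0.4  0.3] 1.0001251675785778
```

View pics/l8.png

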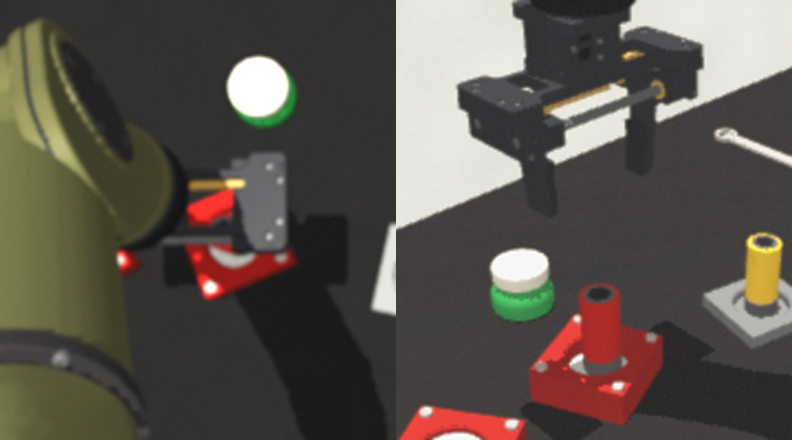

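Red stands upright in the lock at side crop (600,290–365). The pad is visibly sunk, with the foot largely hidden, so the latch held after release. Now yellow goes from grey to the yellow tray.

Call:
send_rows([
  [0,0.015,0.003],
  [0,0.03,0.006],
  [0,0.04,0.008],
  [0,0.04,0.008],
  [0,0.03,0.007],
  [0,0.02,0.004],
  [0,0.0096,0.0014],
  [0,0,0],
  [0,0,0],
  [0.02,0,0],
  [0.03,0,0],
  [0.03,0,0],
  [0.025,0,0],
  [0.02,0,0],
  [0.011,0,0],
  [0,0,0],
  [0,0,0],
], twist=[0,0,0,0,0,0,0,0,0,0,0,0,0,0,0,0,0])

```text
clock: 35.55
tool_pos: [0.5343, 0.082, 0.0338]
eef_rot: [0.708, 0.0, -0.707, -0.0]
contact_force: [0.3, -0.5, -0.2]
opening: 1.004
```

Call:
send_rows([
  [0,0,0],
  [0,0,0],
  [0,0,0],
  [0,0,0],
  [0,0,0],
  [0,0,0],
  [0,0,0],
  [0,0,0],
  [0,0,0],
  [0,0,0],
], twist=[0,0,0,0,0,0,0,0,0,0], jaw=1, newtons=25)

```text
clock: 36.8
tool_pos: [0.5337, 0.0815, 0.0332]
eef_rot: [0.707, -0.0, -0.707, -0.0]
contact_force: [-0.6, -0.7, 0.1]
opening: 0.375
```

Call:
send_rows([
  [-0.01,0,0],
  [-0.02,0,0],
  [-0.03,0,0],
  [-0.03,0,0],
  [-0.025,0,0],
  [-0.01,0,0],
  [0,0,0],
  [0,0,0],
], twist=[0,0,0,0,0,0,0,0])

```text
clock: 37.8
tool_pos: [0.5329, 0.0815, 0.1573]
eef_rot: [-0.706, 0.0, 0.708, -0.0]
contact_force: [0.6, -0.4, -2.3]
opening: 0.38
```

Call:
send_rows([
  [0,0.015,-0.002],
  [0,0.03,-0.003],
  [0,0.04,-0.004],
  [0,0.04,-0.004],
  [0,0.04,-0.004],
  [0,0.04,-0.004],
  [0,0.04,-0.004],
  [0,0.04,-0.004],
  [0,0.035,-0.004],
  [0,0.025,-0.003],
  [0,0.015,-0.001],
  [0,0.0075,0],
  [0,0,0],
  [0,0,0],
], twist=[0,0,0,0,0,0,0,0,0,0,0,0,0,0])

```text
clock: 39.55
tool_pos: [0.5709, -0.2844, 0.1582]
eef_rot: [-0.707, -0.001, 0.707, -0.0]
contact_force: [0.8, -0.4, -2.3]
opening: 0.376
```

Call:
send_rows([
  [0.015,0,0],
  [0.025,0,0],
  [0.025,0,0],
  [0.025,0,0],
  [0.015,0,0],
  [0.008,0,0],
  [0.005,0,0],
  [0,0,0],
  [0,0,0],
], twist=[0,0,0,0,0,0,0,0,0])

```text
clock: 40.67
tool_pos: [0.5712, -0.2862, 0.0409]
eef_rot: [0.708, -0.0, -0.707, 0.0]
contact_force: [-0.5, 0.9, -1.3]
opening: 0.375
```

```bash
python3 look.py l9
```

```text
top crop origin 374 112 scale 2.2
side crop origin 287 63 scale 2.2
[ 0.5712 -0.2862  0.0409] [-0.5  0.9 -1.3] 0.3751631933526668
```

View pics/l9.png

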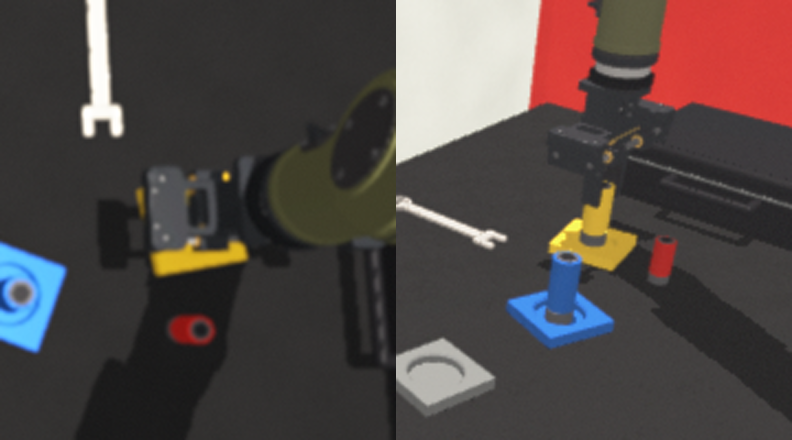

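Yellow is centred over the yellow pocket (side crop (594,240)) and grey is empty. I lower it, release and retreat.

Call:
send_rows([
  [0.003,0,0],
  [0.002,0,0],
  [0.0015,0,0],
  [0.001,0,0],
  [0.0005,0,0],
  [0,0,0],
  [0,0,0],
], twist=[0,0,0,0,0,0,0])

```text
clock: 41.65
tool_pos: [0.571, -0.286, 0.0331]
eef_rot: [0.707, -0.0, -0.707, 0.0]
contact_force: [-1.7, 0.8, 5.1]
opening: 0.38
```

Call:
send_rows([
  [0,0,0],
  [0,0,0],
  [0,0,0],
  [0,0,0],
  [0,0,0],
  [0,0,0],
  [0,0,0],
  [-0.01,0,0],
  [-0.02,0,0],
  [-0.03,0,0],
  [-0.03,0,0],
  [-0.03,0,0],
  [-0.03,0,0],
  [-0.02,0,0],
  [0,0,0],
], twist=[0,0,0,0,0,0,0,0,0,0,0,0,0,0,0], jaw=0)

```text
clock: 43.52
tool_pos: [0.5721, -0.2866, 0.2053]
eef_rot: [0.709, -0.001, -0.705, 0.001]
contact_force: [0.7, 0.4, -0.4]
opening: 1.001
```

Call:
send_rows([
  [0,0.015,0.015],
  [0,0.03,0.03],
  [0,0.035,0.035],
  [0,0.035,0.035],
  [0,0.035,0.035],
  [0,0.03,0.03],
  [0,0.015,0.02],
  [0,0,0],
  [0,0,0],
], twist=[0,0,0,0,0,0,0,0,0])

```text
clock: 44.65
tool_pos: [0.3711, -0.4798, 0.2017]
eef_rot: [0.707, 0.001, -0.707, -0.0]
contact_force: [0.2, 0.5, -0.2]
opening: 1.0
```

```bash
python3 - <<'E'
from h import *
for n in("top","side"):
    s=imaging.snapshot(n)
    if n=="top": save(s,"ftop",(80,90,520,300),1.8)
    else:
        save(s,"fside",(120,100,460,340),2.3)
        for z in (.096,.108): print("red top px expected z",z,np.round(w2px(s,(.5718,.2663,z)),1))
E
```

```text
red top px expected z 0.096 [230.7 228. ]
red top px expected z 0.108 [230.5 222.9]
```

View pics/ftop.png

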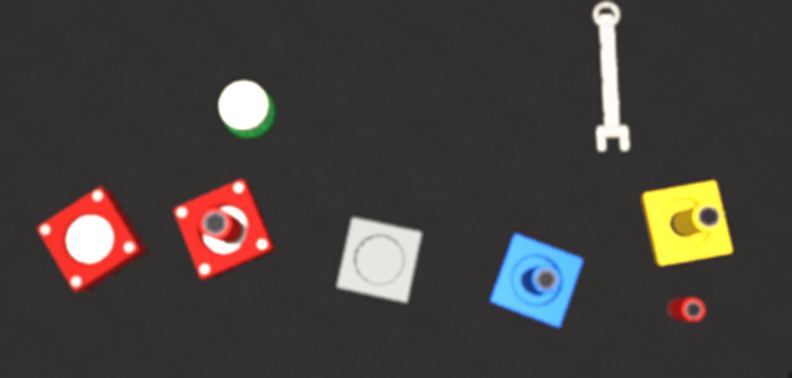

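View pics/fside.png

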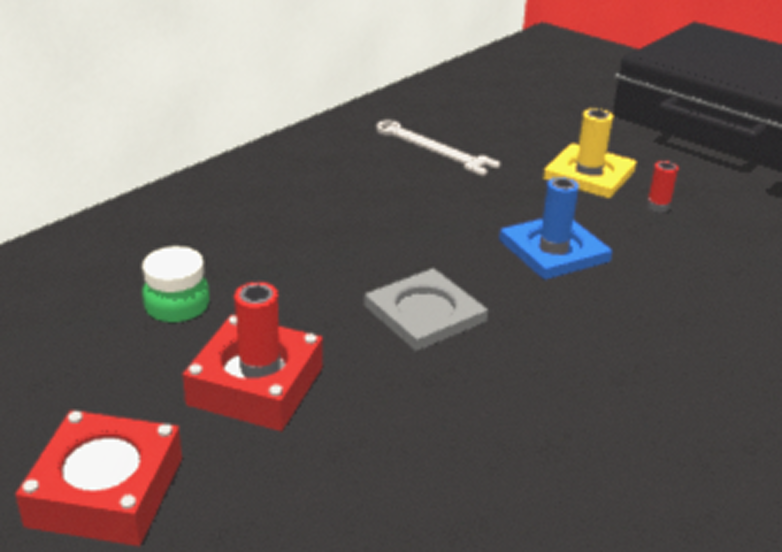

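All three stand upright in their own holders. Red's top is at row 227.4, against 228.0 expected if latched and 222.9 if the pad were up. Grey is empty, and the jar, wrench and decoy are unmoved. I'm handing in.

```bash
python3 -c "from plant import r; print(r.finish_job())"
```

```text
the job is handed in; nothing more can be done
None
```

The swap is done and handed in at about 45 s on the robot clock, with no failed steps. I moved yellow to the grey tray, blue to the blue tray, red to the rightmost red lock (pressing it down), and yellow to the yellow tray.

- **Placement:** the last pictures show each socket upright in the holder of its own colour and the grey tray empty. The jar, the wrench and the small red decoy socket look unmoved, and the gripper is clear of everything.
- **Latch:** pressing took the pad about 11.5 mm down to a firm stop at about 15 N. After release, red's top was at image row 227.4, against 228.0 expected if latched and 222.9 if the pad were up.
- **Disagreement:** the two cameras differed by about 5 mm in y near the yellow and blue trays. I took values between the two, well within the pockets' clearance.

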